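# Seat a circuit board in its card guides

## Task

A circuit board sticks part-way out of the two card guides of a small chassis. Push it along the guides until it meets the sprung connector at the back, then swing both ejector levers inwards across its front edge until they are fully closed, so that the board is seated and held. Leave the other things on the desk where they are.

Things in the scene. Friction and masses are not known exactly. Their poses are not given: they have to be found in the camera images.
- chassis: open chassis fixed to the desk: grey base plate 226 x 152 mm, top 12 mm above the desk, spanning chassis x -127 to +99 mm, with two black card guides along x, a white connector before a 52 mm high backplane at the far end and a lever at each side of the mouth. Origin on the desk, midway between the guides; +x = direction in which the board is pushed in, y to its left, z up.
- guide_mouth (a point): middle of the guides' mouth, 20 mm above the desk, at chassis x -51 mm; the grooved part runs from here to chassis x +65 mm, top 30.5 mm above the desk, outer sides at y +-57.5 mm. In front of it only the lower ledges go on (top 20 mm above the desk, inner edges at chassis y +-43 mm), out to chassis x -125 mm.
- connector (a point): middle of the front face of the connector's sprung contact strip, at chassis x +64 mm, 22 mm above the desk. The board meets it 6 mm before home; it pushes back with 3 N, rising to 9 N at home, and pushes the board out again by 6 mm when it is let go, unless the levers hold it. Firm stop 1 mm past home.
- board: circuit board, 130 x 100 x 4 mm, about 0.15 kg, lying level in the guides, free to slide. Origin at the middle of its front edge, on its underside, 20 mm above the desk; x points into the guides. An aluminium bar on the front edge, 44 mm wide, 10 mm deep, flush with the edge at board x = 0, reaches 46 mm above the desk. Home: origin at chassis x = -60 mm; it starts 35 to 60 mm short of that.
- lever_left (a joint): angle of the left ejector lever, rad: 0 = wide open (points out of the mouth along chassis -x, leaning 20 degrees outwards), 1.92 = fully closed, at its stop (points along chassis -y, across the mouth). Starts at 0 to 0.25. Stiff hinge (0.17 N m), stays where it is left; about 4 N at its post swings it, 7 N while it drives the board in the last 6 mm.
- lever_right (a joint): angle of the right ejector lever, rad: 0 = wide open (points out of the mouth along chassis -x, leaning 20 degrees outwards), 1.92 = fully closed, at its stop (points along chassis +y, across the mouth). Starts at 0 to 0.25. Stiff hinge (0.17 N m), stays where it is left; about 4 N at its post swings it, 7 N while it drives the board in the last 6 mm.
- lever_left_pivot (a point): on the vertical pivot axis of the left lever, at the lever's top, 30 mm above the desk; chassis x -68, y +64 mm. The lever is a flat aluminium arm, 10 mm wide, 20 to 30 mm above the desk, level with the board; a round nose of 8 mm radius on it, 20 mm from the pivot, pushes on the board's front edge as it closes.
- lever_right_pivot (a point): on the vertical pivot axis of the right lever, at the lever's top, 30 mm above the desk; chassis x -68, y -64 mm. The lever is a flat aluminium arm, 10 mm wide, 20 to 30 mm above the desk, level with the board; a round nose of 8 mm radius on it, 20 mm from the pivot, pushes on the board's front edge as it closes.
- lever_left_post (a point): finger post of the left lever: upright black pin, 12 mm diameter, from 24 to 50 mm above the desk; this point is on its axis at its top. It runs on a circle of 48 mm radius round the pivot.
- lever_right_post (a point): finger post of the right lever: upright black pin, 12 mm diameter, from 24 to 50 mm above the desk; this point is on its axis at its top. It runs on a circle of 48 mm radius round the pivot.
- mouse: black computer mouse, 113 x 62 x 44 mm; a bystander to leave alone. Origin at the centre of its underside.
- reagent_b: small white bottle, blue cap, 58 mm wide, 123 mm tall; a bystander to leave alone. Origin at the centre of its underside.
- parts_dish: shallow metal dish, 90 mm across, 14 mm tall; a bystander to leave alone. Origin at the centre of its underside.
- tweezers_1: steel tweezers, 122 mm long, 10 mm high, lying beside the chassis; a bystander to leave alone. Origin at the centre of its underside.
- vial_1: little vial, 12 mm across, 34 mm tall; a bystander to leave alone. Origin at the centre of its underside.
- pen_2: marker pen, 135 mm long, 16 mm high, lying beside the chassis; a bystander to leave alone. Origin at the centre of its underside.
- beaker: beaker, 72 mm across, 90 mm tall; a bystander to leave alone. Origin at the centre of its underside.
There are look-alikes about, which are no part of the job. Of the things shaped like the board, the green one is meant.

How it is judged:
By the outcome, as a careful person would: the job done as asked, in the order asked, and still so for the second after the job is handed in, with the robot touching nothing.
It also fails if it takes over 61 s, if anything falls off the work surface, if the arm or the gripper's body presses on something with over 40 N, if the wrist force passes 120 N, or if a joint passes its speed limit or range.

## Robot

A 6-joint arm with a two-finger parallel gripper is mounted at the origin on a cart in front of the work surface, level with it; the furniture and walls round the work are solid. World frame = base frame: x ahead of the robot, y to its left, z up, the work surface at z = 0. Lengths are in m, angles in rad, forces in N, time in s.
With the tool pointing down it reaches from about 0.275 to 0.875 m from the base axis. Payload 12.5 kg.
Tool frame: the origin (TCP) lies at the very end of the fingers, on their centre line; the grasp point (between the pads) lies 19 mm behind it; z points along the fingers, y is the line along which they close (so a half turn about z gives the same grasp; the last joint's range is limited). The gripper opens to 85 mm and grips with 20 to 120 N. Pads are 22 mm wide; open, the fingers measure 114 mm over their backs; the gripper's body (76 mm by 85 mm) begins 54 mm behind the grasp point. The pads swing forward as they close: fully open they stand 13 mm farther back than shut.
Start: joints at [-1.232, 0.351, 1.652, -0, 1.139, -0.085], TCP at [0.226, -0.501, 0.231] pointing down, gripper open.
Joint ranges: [-2.75, 2.75], [-0.79, 2.1], [0.01, 2.65], [-1.57, 4.71], [0.07, 3.14], [-2.87, 2.87]. Speed limits (rad/s): [2.22, 2.22, 2.79, 3.14, 3.14, 3.14].

## Interface

Orientations are given as a rotation vector (axis times angle).
In Python, from bench import status, eyes, manip gives the robot as it stands.
- The arm moves only by the shell command python3 -m crank 'ROWS' [OPENING] [FORCE]. ROWS is JSON, a list of rows, each an object with "delta_pos": the shift along the tool's x, y, z in cm, a list of three; "rot": the turn, a rotation vector about the tool's x, y, z in degrees, a list of three. In form: [{"delta_pos": [dx, dy, dz], "rot": [rx, ry, rz]}, ...]. A call has 1 to 10 rows; each row is the pose to reach, as a shift and turn from the pose commanded when the call began, along the tool's axes at that moment; what a row does not reach only later rows make up. A row lasts 1/8 s, in which the tool goes at most 62.5 mm and 10.7 degrees, less where a joint would pass 70% of its speed; a pose out of reach is approached as far as the arm can. A call with a gripper value outside its range is refused whole. OPENING is the finger opening in cm, from 0 to 8.54, set as the call begins (- or left out, the last holds). The fingers move at their own pace and stop on an object; FORCE is the grip in N (left out, the last holds). Time passes only in rows, so rows that repeat a pose let the fingers close. It gives the time, the measured TCP pose, the force, the opening and the grip force at its end, in the units of the state.
- status.get_obs(): the state, without advancing time (a new reading comes with each control period).
- eyes.get_image(name): name is "side" or "top" or "wrist"; returns a dict with "frame" (420x560x3 uint8, blue, green, red), "mtx" (3x3 intrinsics, pixels), "rvec" (rotation vector, rad) and "tvec" (3), from world to camera coordinates, as OpenCV has them. Camera axes: x right, y down, z forward; pixel columns grow to the right and rows downward; lengths in m; the calibration is good to about 2 mm. The wrist camera is an equidistant fisheye: a pixel r from the principal point sees the ray r / f radians off the axis. A picture is of the moment at which its call begins. There is no depth.
- manip.sign_off(): hands the job in; it is judged then, once.
The state is a dict: "time": time; "joint_pos": joint angles; "qvel": joint speeds; "joint_torque": joint torques, N m; "tool_pos": TCP position; "ee_rot": TCP orientation; "contact_force": force on the tool from outside, world axes, zero at the start; "ft_torque": the same for the moment, N m; "width": finger opening in m; "finger_force": force on a finger pad.
Only numpy, scipy, OpenCV 4.12 (cv2) and the standard library are available. Lean on these libraries where they do the work, as an engineer would, in place of code of your own. Each camera call takes 0.05 s, during which the arm holds its last target. There are 200 camera calls.

## Working session

There is one attempt and no reset: what is moved stays moved. The work goes in short steps, Python scripts to look and compute and a shell command to move; the robot and the scene stay as the last step left them, time stands still between calls to the robot, and variables do not carry over. Pictures are saved under pics/ and viewed, at most 10 in all, crops included, and the job is handed in when it is done.

```bash
mkdir -p pics; ls; python3 - <<'E'
from bench import status, eyes
import cv2
o=status.get_obs()
print({k:o[k] for k in ("time","tool_pos","ee_rot","width","contact_force")})
for n in ("side","top"):
    d=eyes.get_image(n); cv2.imwrite(f"pics/{n}0.png",d["frame"]); print(n,d["mtx"],d["rvec"],d["tvec"])
E
```

```text
pics
{'time': 0.0, 'tool_pos': array([ 0.22607204, -0.50102827,  0.23074233]), 'ee_rot': array([-3.07019001e+00, -6.60429507e-01,  2.36765212e-04]), 'width': 0.08511892303144046, 'contact_force': array([ 0.31907752, -0.234991  ,  0.15296988])}
side [[546.53624438   0.         278.61529655]
 [  0.         546.53624438 207.16567139]
 [  0.           0.           1.        ]] [ 0.63852728 -2.59349903  1.18471525] [0.46128026 0.1979397  1.34490065]
top [[384.4469481    0.         282.59912019]
 [  0.         384.4469481  208.53361545]
 [  0.           0.           1.        ]] [ 2.16043843 -2.05363173  0.22135055] [-0.01710037  0.52402174  1.03816283]
```

View pics/top0.png

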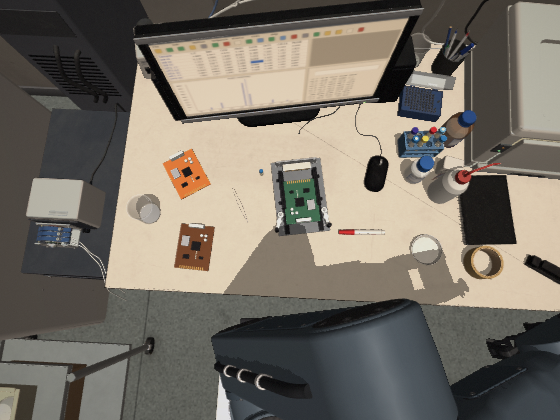

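View pics/side0.png

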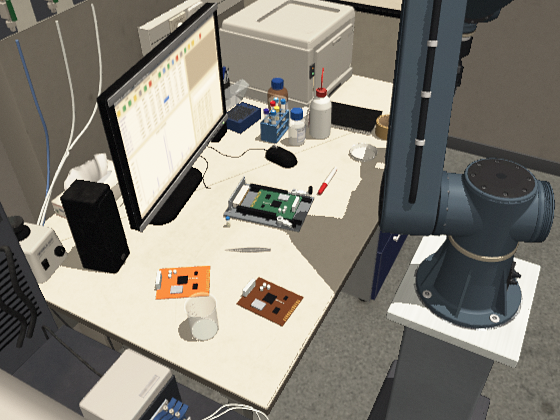

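```bash
cat > h.py <<'E'
import cv2, numpy as np
from bench import status, eyes
from scipy.spatial.transform import Rotation as R
def cast(d,uv,z):
    "pixels -> world points on the plane z"
    uv=np.atleast_2d(np.float64(uv)); M=R.from_rotvec(np.ravel(d["rvec"])).as_matrix(); t=np.ravel(d["tvec"]); K=d["mtx"]
    q=np.c_[(uv[:,0]-K[0,2])/K[0,0],(uv[:,1]-K[1,2])/K[1,1]]
    if d.get("fish"):
        r=np.linalg.norm(q,axis=1)+1e-12; ray=np.c_[q*(np.sin(r)/r)[:,None],np.cos(r)]
    else: ray=np.c_[q,np.ones(len(q))]
    c=-M.T@t; w=ray@M
    return c+w*((z-c[2])/w[:,2])[:,None]
def proj(d,P):
    P=np.atleast_2d(np.float64(P)); M=R.from_rotvec(np.ravel(d["rvec"])).as_matrix(); K=d["mtx"]
    c=P@M.T+np.ravel(d["tvec"])
    if d.get("fish"):
        rr=np.linalg.norm(c[:,:2],axis=1); th=np.arctan2(rr,c[:,2]); q=c[:,:2]/rr[:,None]*th[:,None]
    else: q=c[:,:2]/c[:,2:]
    return q*[K[0,0],K[1,1]]+[K[0,2],K[1,2]]
def shot(n,name=None):
    d=eyes.get_image(n); d["fish"]=n=="wrist"
    if name: cv2.imwrite(f"pics/{name}.png",d["frame"])
    return d
E
python3 - <<'E'
from h import *
d=shot("top")
c=d["frame"][145:245,255:345]; cv2.imwrite("pics/crop.png",cv2.resize(c,None,fx=6,fy=6,interpolation=cv2.INTER_CUBIC))
print(cast(d,[[274,164],[323,158],[328,231],[277,236]],.012))
w=shot("wrist","w0"); print(w["mtx"],w["rvec"],w["tvec"], proj(w,[[.45,0,.02]]))
E
```

```text
[[ 0.67063778  0.04294081  0.012     ]
 [ 0.69745096 -0.10525319  0.012     ]
 [ 0.47327598 -0.12623477  0.012     ]
 [ 0.45098252  0.02203946  0.012     ]]
[[325.1922621    0.         281.81695176]
 [  0.         325.1922621  211.38907905]
 [  0.           0.           1.        ]] [-2.44990849  1.58068451  0.20912901] [-0.54938125 -0.03338426  0.37747674] [[ 38.90865443 -71.74903662]]
```

View pics/crop.png

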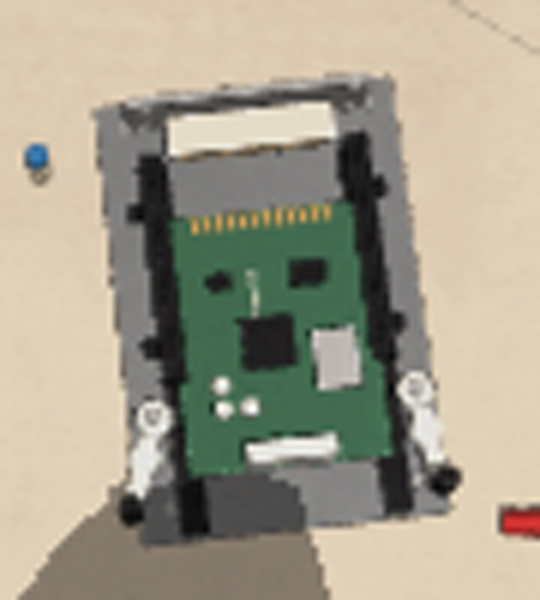

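Candidates for the board: orange (187,173) lying loose, brown (195,247) lying loose, green (300,200) in the chassis; the green one in the guides is meant, and the crop confirms it (bar at 293,448 in the crop, pivots at 153,415 and 416,388, posts at 132,510 and 447,478).

```bash
python3 - <<'E'
from h import *
d=shot("top"); f=lambda p:np.array(p)/6+[255-.42,145-.42]
pl,pr=cast(d,[f((153,415)),f((416,388))],.03)[:,:2]
v=pl-pr; print("pivots",pl,pr,np.linalg.norm(v))
yaw=np.arctan2(-v[0],v[1]); print("yaw",np.degrees(yaw))
c,s=np.cos(yaw),np.sin(yaw); Rm=np.array([[c,-s],[s,c]]); o=(pl+pr)/2-Rm@[-.068,0]; print("origin",o)
ch=lambda uv,z:((cast(d,[f(p) for p in uv],z)[:,:2]-o)@Rm*1e3).round(1)
print("posts",ch([(130,508),(447,478)],.05)); print("plate near",ch([(143,545),(450,512)],.012)); print("plate far",ch([(97,108),(393,78)],.012))
print("board front corners",ch([(188,473),(393,459)],.024),"bar front",ch([(247,460),(338,452)],.046))
ob=status.get_obs(); T=R.from_rotvec(ob["ee_rot"]).as_matrix(); print(T.round(3), ob["tool_pos"])
E
```

```text
pivots [0.51396047 0.01622926] [ 0.53381605 -0.11066093] 0.1284342795614006
yaw 8.893435473860647
origin [ 0.59107074 -0.03670323]
posts [[-115.4   79.9]
 [-116.7  -70.6]]
plate near [[-128.    75.4]
 [-127.5  -75.3]]
plate far [[ 96.5  75.8]
 [ 96.8 -75.5]]
board front corners [[ -97.1   50.2]
 [-100.6  -49.4]] bar front [[-97.6  22.3]
 [-98.2 -21.2]]
[[ 0.912  0.411 -0.   ]
 [ 0.411 -0.912  0.001]
 [ 0.    -0.001 -1.   ]] [ 0.22615032 -0.50116531  0.23103288]
```

```bash
cat >> h.py <<'E'
O=np.array([.5911,-.0367]); YAW=np.radians(8.9)
def go(x,y,z,a=0):
    "chassis mm (z over desk, tool-x yaw a deg from chassis x) -> delta cm, rot deg from the current pose"
    ob=status.get_obs(); T=R.from_rotvec(ob["ee_rot"]); c,s=np.cos(YAW),np.sin(YAW)
    P=np.r_[O+np.array([[c,-s],[s,c]])@[x/1e3,y/1e3],z/1e3]
    t=YAW+np.radians(a); G=R.from_matrix([[np.cos(t),np.sin(t),0],[np.sin(t),-np.cos(t),0],[0,0,-1]])
    return (T.inv().apply(P-ob["tool_pos"])*100).round(2),np.degrees((T.inv()*G).as_rotvec()).round(1)
def here():
    ob=status.get_obs(); c,s=np.cos(YAW),np.sin(YAW); p=ob["tool_pos"]; xy=(p[:2]-O)@np.array([[c,-s],[s,c]])*1e3
    x=R.from_rotvec(ob["ee_rot"]).as_matrix()[:,0]
    F=ob["contact_force"]; Fc=F[:2]@np.array([[c,-s],[s,c]])
    print("t",round(ob["time"],2),"chassis",xy.round(1),"z",(p[2]*1e3).round(1),"yaw",np.degrees(np.arctan2(x[1],x[0])-YAW).round(1),"F",Fc.round(1),F[2].round(1),"w",round(ob["width"],4),"j6",ob["joint_pos"][5].round(2))
E
python3 -c "
from h import *
here();print(go(-150,0,180,0))"
```

```text
t 0.25 chassis [-432.4 -402.4] z 231.0 yaw 15.4 F [-0.1  0.1] -0.2 w 0.0855 j6 -0.08
(array([ 37.9 , -31.3 ,   5.12]), array([-0. ,  0. , 15.4]))
```

```bash
python3 -m crank '[{"delta_pos":[37.9,-31.3,5.1],"rot":[0,0,15.4]},{"delta_pos":[37.9,-31.3,5.1],"rot":[0,0,15.4]},{"delta_pos":[37.9,-31.3,5.1],"rot":[0,0,15.4]},{"delta_pos":[37.9,-31.3,5.1],"rot":[0,0,15.4]},{"delta_pos":[37.9,-31.3,5.1],"rot":[0,0,15.4]},{"delta_pos":[37.9,-31.3,5.1],"rot":[0,0,15.4]},{"delta_pos":[37.9,-31.3,5.1],"rot":[0,0,15.4]},{"delta_pos":[37.9,-31.3,5.1],"rot":[0,0,15.4]},{"delta_pos":[37.9,-31.3,5.1],"rot":[0,0,15.4]},{"delta_pos":[37.9,-31.3,5.1],"rot":[0,0,15.4]}]' 0; python3 -c "
from h import *
here();print(go(-150,0,180,0));d=shot('wrist','w1')
c,s=np.cos(YAW),np.sin(YAW)
for n,p in dict(pivL=(-68,64,30),pivR=(-68,-64,30),postL=(-113,80,50),postR=(-116,-71,50),barL=(-98,22,46),barR=(-98,-22,46),o=(-127,76,12)).items():
  q=np.r_[O+np.array([[c,-s],[s,c]])@np.array(p[:2])/1e3,p[2]/1e3]; print(n,proj(d,q).round(0))"
```

```text
time: 1.5
tool_pos: [0.4428, -0.0603, 0.1802]
ee_rot: [3.132, 0.244, -0.0]
contact_force: [0.0, -0.5, 0.2]
width: 0.0002
finger_force: 0.0
t 1.5 chassis [-150.2   -0.4] z 180.2 yaw 0.0 F [-0.1 -0.5] 0.2 w 0.0002 j6 1.18
(array([ 0.02, -0.04,  0.02]), array([0., 0., 0.]))
pivL [[211. 109.]]
pivR [[353. 110.]]
postL [[189. 161.]]
postR [[365. 165.]]
barL [[256. 142.]]
barR [[308. 142.]]
o [[204. 171.]]
```

View pics/w1.png

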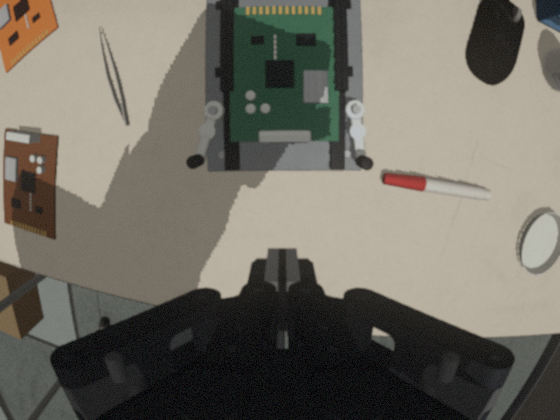

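The picture agrees within 2-3 mm: pivots at (213,107) and (355,107), post tops at (193,161) and (364,162), bar centre (285,137), pen end (384,180) just outside the right post. I'll average the offset in and go to the push start.

```bash
sed -i 's/^O=.*;/O=np.array([.5922,-.0378]);/' h.py; python3 -m crank '[{"delta_pos":[1.5,0.1,5],"rot":[0,0,0]},{"delta_pos":[1.5,0.1,10],"rot":[0,0,0]},{"delta_pos":[1.5,0.1,13],"rot":[0,0,0]},{"delta_pos":[1.5,0.1,14.7],"rot":[0,0,0]},{"delta_pos":[1.5,0.1,14.7],"rot":[0,0,0]}]' >/dev/null; python3 -c "
from h import *
here();print(go(-109,0,33),go(-82,0,33))"
```

```text
t 2.17 chassis [-136.9   -0.9] z 32.6 yaw -0.1 F [-0.4 -0.1] 0.4 w -0.0002 j6 1.19
(array([ 2.79, -0.1 , -0.04]), array([-0. ,  0.1, -0.1])) (array([ 5.49, -0.1 , -0.05]), array([-0. ,  0.1, -0.1]))
```

```bash
python3 -m crank '[{"delta_pos":[1.2,-0.1,0],"rot":[0,0,0]},{"delta_pos":[2.2,-0.1,0],"rot":[0,0,0]},{"delta_pos":[2.8,-0.1,0],"rot":[0,0,0]},{"delta_pos":[3.4,-0.1,0],"rot":[0,0,0]},{"delta_pos":[4.0,-0.1,0],"rot":[0,0,0]},{"delta_pos":[4.6,-0.1,0],"rot":[0,0,0]},{"delta_pos":[5.1,-0.1,0],"rot":[0,0,0]},{"delta_pos":[5.5,-0.1,0],"rot":[0,0,0]},{"delta_pos":[5.5,-0.1,0],"rot":[0,0,0]}]' >/dev/null; python3 -c "
from h import *
here()";  python3 -m crank '[{"delta_pos":[0.15,0,0],"rot":[0,0,0]},{"delta_pos":[0.3,0,0],"rot":[0,0,0]},{"delta_pos":[0.3,0,0],"rot":[0,0,0]}]' >/dev/null; python3 -c "
from h import *
here()"
```

```text
t 3.3 chassis [-80.4   0.9] z 33.3 yaw -0.0 F [-0.3  0.2] -0.6 w 0.0003 j6 1.23
t 3.67 chassis [-78.6   1.1] z 33.2 yaw -0.0 F [-5.2 -0.5] 2.9 w -0.0 j6 1.23
```

```bash
python3 -m crank '[{"delta_pos":[0.15,0,0],"rot":[0,0,0]},{"delta_pos":[0.15,0,0],"rot":[0,0,0]}]' >/dev/null; python3 -c "
from h import *
here()
d=shot('wrist','w2')
f=d['frame'];cv2.imwrite('pics/w2c.png',cv2.resize(f[0:260,160:420],None,fx=2.3,fy=2.3))"
```

```text
t 3.92 chassis [-78.    1.1] z 33.2 yaw -0.0 F [-10.1  -1.8] 8.7 w -0.0001 j6 1.23
```

View pics/w2c.png

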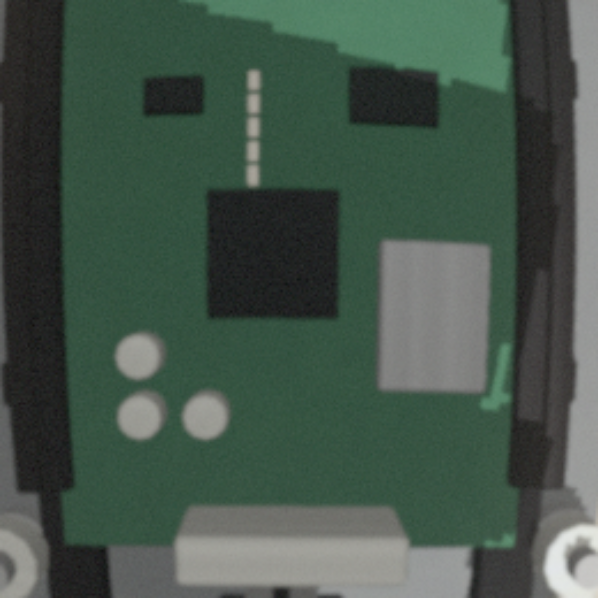

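```bash
python3 -c "
from h import *
d=shot('wrist');c,s=np.cos(YAW),np.sin(YAW)
f=lambda p:np.array(p)/2.3+[160,0]
ch=lambda p,z:((cast(d,f(p),z)[:,:2]-O)@np.array([[c,-s],[s,c]])*1e3).round(1)
print('piv',ch((3,567),.03),ch((583,570),.03),'edge',ch((85,546),.024),ch((490,546),.024),'mouth',ch((45,490),.0305),ch((535,488),.0305),'bar',ch((178,584),.046),ch((407,584),.046))
here(); print(go(-95,0,33))"
```

```text
piv [[-69.4  61.7]] [[-70.2 -65.3]] edge [[-66.3  44.1]] [[-66.3 -44.7]] mouth [[-51.8  50. ]] [[-51.3 -51.6]] bar [[-65.7  20.4]] [[-65.8 -22.5]]
t 4.03 chassis [-78.    1.1] z 33.2 yaw -0.0 F [-9.7 -0.9] 7.7 w 0.0002 j6 1.23
(array([-1.7 ,  0.11,  0.02]), array([-0. ,  0.2, -0. ]))
```

```bash
sed -i 's/^O=.*;/O=np.array([.5915,-.0388]);/' h.py; cat >> h.py <<'E'
def lev(side,phi,gap):
    "TCP in chassis mm and yaw to stand gap mm behind the post face; phi = 160 (open) .. 270 (closed), right mirrored"
    p=np.radians(phi); u=np.array([np.cos(p),np.sin(p)]); t=np.array([-u[1],u[0]])
    q=np.array([-68,64])+48*u-t*(18+gap)
    return (q[0],q[1],33,phi-90) if side=="L" else (q[0],-q[1],33,270-phi)
E
python3 -m crank '[{"delta_pos":[-1,0,0],"rot":[0,0,0]},{"delta_pos":[-2.5,0,0],"rot":[0,0,0]},{"delta_pos":[-2.5,0,-3],"rot":[0,0,0]},{"delta_pos":[-2.5,0,-6],"rot":[0,0,0]},{"delta_pos":[-2.5,0,-6],"rot":[0,0,0]}]' >/dev/null; python3 -c "
from h import *
here(); g=list(lev('L',161,10)); g[2]=90; print(g,go(*g))"
```

```text
t 4.65 chassis [-100.     1.5] z 95.0 yaw -0.0 F [-0.  -0.2] 0.3 w -0.0003 j6 1.21
[np.float64(-104.26898330396682), np.float64(106.1017915307244), 90, 71] (array([ -0.43, -10.46,   0.49]), array([  0.2,  -0.1, -71. ]))
```

```bash
python3 -m crank '[{"delta_pos":[-0.4,-10.5,0.5],"rot":[0,0,-71]},{"delta_pos":[-0.4,-10.5,0.5],"rot":[0,0,-71]},{"delta_pos":[-0.4,-10.5,0.5],"rot":[0,0,-71]},{"delta_pos":[-0.4,-10.5,0.5],"rot":[0,0,-71]},{"delta_pos":[-0.4,-10.5,0.5],"rot":[0,0,-71]},{"delta_pos":[-0.4,-10.5,0.5],"rot":[0,0,-71]},{"delta_pos":[-0.4,-10.5,0.5],"rot":[0,0,-71]},{"delta_pos":[-0.4,-10.5,0.5],"rot":[0,0,-71]},{"delta_pos":[-0.4,-10.5,3.2],"rot":[0,0,-71]},{"delta_pos":[-0.4,-10.5,6.2],"rot":[0,0,-71]}]' >/dev/null; python3 -c "
from h import *
here()
for p in (160,168,177,186,195,204,213,222,222): print(p,*go(*lev('L',p,0)))"
```

```text
t 5.9 chassis [-104.6  106.8] z 30.5 yaw 70.8 F [ 0.6 -0.6] -0.7 w 0.0 j6 0.19
160 [-0.97  0.09 -0.25] [ 0.  -0.   0.8]
168 [-1.65 -0.12 -0.25] [ 0.  -0.  -7.2]
177 [-2.45 -0.24 -0.25] [  0.   -0.  -16.2]
186 [-3.25 -0.24 -0.25] [  0.1   0.  -25.2]
195 [-4.05 -0.11 -0.25] [  0.1   0.  -34.2]
204 [-4.81  0.14 -0.25] [  0.1   0.  -43.2]
213 [-5.53  0.5  -0.25] [  0.1   0.  -52.2]
222 [-6.18  0.98 -0.25] [  0.    0.  -61.2]
222 [-6.18  0.98 -0.25] [  0.    0.  -61.2]
```

```bash
python3 -m crank '[{"delta_pos":[-0.9,0,-0.3],"rot":[0,0,0]},{"delta_pos":[-1.65,-0.1,-0.3],"rot":[0,0,-7]},{"delta_pos":[-2.45,-0.25,-0.3],"rot":[0,0,-16]},{"delta_pos":[-3.25,-0.25,-0.3],"rot":[0,0,-25]},{"delta_pos":[-4.05,-0.1,-0.3],"rot":[0,0,-34]},{"delta_pos":[-4.8,0.15,-0.3],"rot":[0,0,-43]},{"delta_pos":[-5.5,0.5,-0.3],"rot":[0,0,-52]},{"delta_pos":[-6.2,1.0,-0.3],"rot":[0,0,-61]},{"delta_pos":[-6.2,1.0,-0.3],"rot":[0,0,-61]}]' >/dev/null; python3 -c "
from h import *
here()
for p in (222,228,234,240,246,252,258,264,270,272): print(p,*go(*lev('L',p,0)))
d=shot('wrist','w3')"
```

```text
t 7.03 chassis [-115.3   44.4] z 35.2 yaw 131.8 F [-0.3  0.8] -0.2 w -0.0001 j6 -1.01
222 [0.1  0.03 0.22] [ 0.   0.  -0.2]
228 [-0.42 -0.13  0.22] [ 0.   0.  -6.2]
234 [-0.94 -0.24  0.22] [  0.    0.  -12.2]
240 [-1.48 -0.29  0.22] [  0.    0.  -18.2]
246 [-2.01 -0.28  0.22] [  0.    0.  -24.2]
252 [-2.55 -0.22  0.22] [  0.    0.  -30.2]
258 [-3.07 -0.1   0.22] [  0.    0.  -36.2]
264 [-3.58  0.07  0.22] [  0.    0.  -42.2]
270 [-4.07  0.29  0.22] [  0.    0.  -48.2]
272 [-4.22  0.38  0.22] [  0.    0.  -50.2]
```

View pics/w3.png

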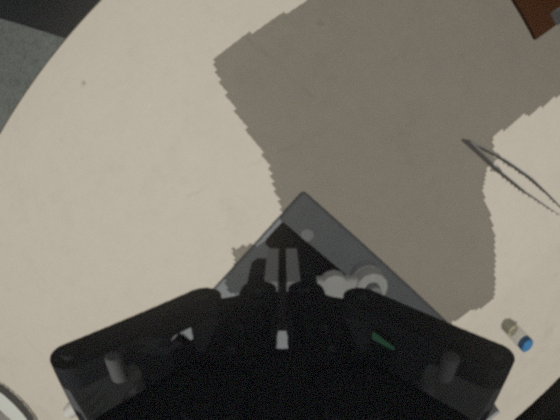

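The left lever (pivot at 370,282, arm running to the finger at about 320,285) is following the finger; the post is hidden behind it. Continue the sweep to the stop.

```bash
python3 -m crank '[{"delta_pos":[-0.4,-0.1,0.2],"rot":[0,0,-6]},{"delta_pos":[-0.95,-0.25,0.2],"rot":[0,0,-12]},{"delta_pos":[-1.5,-0.3,0.2],"rot":[0,0,-18]},{"delta_pos":[-2.0,-0.3,0.2],"rot":[0,0,-24]},{"delta_pos":[-2.55,-0.2,0.2],"rot":[0,0,-30]},{"delta_pos":[-3.05,-0.1,0.2],"rot":[0,0,-36]},{"delta_pos":[-3.6,0.05,0.2],"rot":[0,0,-42]},{"delta_pos":[-3.9,0.2,0.2],"rot":[0,0,-48]},{"delta_pos":[-3.9,0.2,0.2],"rot":[0,0,-48]}]' >/dev/null; python3 -c "
from h import *
here()
for g in (0,-2,-4):print(*go(*lev('L',270,g)))"
```

```text
t 8.2 chassis [-88.6  17.4] z 32.7 yaw -180.2 F [-5.3 -0.9] 2.7 w -0.0003 j6 -1.89
[-0.26 -0.13 -0.03] [ 0.  -0.1 -0.2]
[-0.46 -0.13 -0.03] [ 0.  -0.1 -0.2]
[-0.66 -0.13 -0.03] [ 0.  -0.1 -0.2]
```

Now press forward in small steps (tool −x = chassis +x) until the stop shows in the force.

```bash
python3 -m crank '[{"delta_pos":[-0.15,0,0],"rot":[0,0,0]},{"delta_pos":[-0.3,0,0],"rot":[0,0,0]},{"delta_pos":[-0.3,0,0],"rot":[0,0,0]}]' >/dev/null; python3 -c "
from h import *
here()"; python3 -m crank '[{"delta_pos":[-0.15,0,0],"rot":[0,0,0]},{"delta_pos":[-0.15,0,0],"rot":[0,0,0]}]' >/dev/null; python3 -c "
from h import *
here()"
```

```text
t 8.57 chassis [-85.9  17.1] z 32.7 yaw -180.3 F [-7.6 -2.9] 3.8 w 0.0 j6 -1.88
t 8.82 chassis [-85.1  17.1] z 32.6 yaw -180.3 F [-10.9  -6.8] 6.0 w -0.0 j6 -1.88
```

```bash
python3 -m crank '[{"delta_pos":[-0.15,0,0],"rot":[0,0,0]},{"delta_pos":[-0.2,0,0],"rot":[0,0,0]},{"delta_pos":[-0.2,0,0],"rot":[0,0,0]}]' >/dev/null; python3 -c "
from h import *
here()"; python3 -m crank '[{"delta_pos":[-0.15,0,0],"rot":[0,0,0]},{"delta_pos":[-0.15,0,0],"rot":[0,0,0]}]' >/dev/null; python3 -c "
from h import *
here()"
```

```text
t 9.2 chassis [-84.7  17.1] z 32.4 yaw -180.2 F [-20.3  -8.5] 12.3 w 0.0001 j6 -1.88
t 9.45 chassis [-84.3  17.1] z 32.3 yaw -180.2 F [-26.6 -10.1] 17.8 w 0.0002 j6 -1.88
```

```bash
python3 -m crank '[{"delta_pos":[1,0,0],"rot":[0,0,0]},{"delta_pos":[3,0,0],"rot":[0,0,0]},{"delta_pos":[3,0,-5],"rot":[0,0,0]},{"delta_pos":[3,0,-7],"rot":[0,0,0]},{"delta_pos":[3,0,-7],"rot":[0,0,0]}]' >/dev/null; python3 -c "
from h import *
here(); g=list(lev('R',172,12)); g[2]=100; print(g,go(*g))
d=shot('wrist','w4')"
```

```text
t 10.07 chassis [-108.8   17.1] z 104.0 yaw -180.2 F [-0.6  0.2] -0.9 w 0.0 j6 -1.9
[np.float64(-111.35767427079342), np.float64(-100.38835090833024), 100, 98] (array([  0.22, -11.75,   0.42]), array([ 0.1,  0.2, 81.8]))
```

View pics/w4.png

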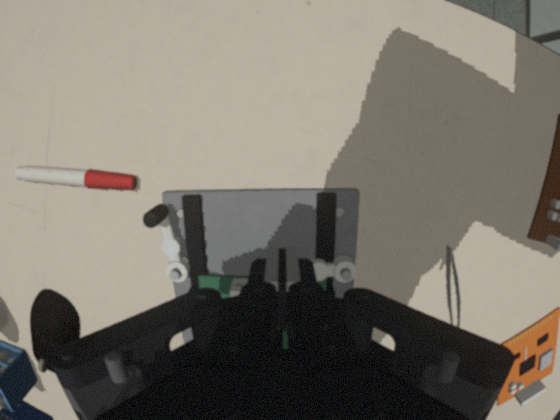

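The left lever now lies across the mouth (arm from its pivot at 345,272 towards 320,270); the right one is still open with its post at (156,215), pen end at (137,182).

```bash
python3 -m crank '[{"delta_pos":[0.2,-11.8,0.4],"rot":[0,0,82]},{"delta_pos":[0.2,-11.8,0.4],"rot":[0,0,82]},{"delta_pos":[0.2,-11.8,0.4],"rot":[0,0,82]},{"delta_pos":[0.2,-11.8,0.4],"rot":[0,0,82]},{"delta_pos":[0.2,-11.8,0.4],"rot":[0,0,82]},{"delta_pos":[0.2,-11.8,0.4],"rot":[0,0,82]},{"delta_pos":[0.2,-11.8,0.4],"rot":[0,0,82]},{"delta_pos":[0.2,-11.8,0.4],"rot":[0,0,82]},{"delta_pos":[0.2,-11.8,3.8],"rot":[0,0,82]},{"delta_pos":[0.2,-11.8,7.0],"rot":[0,0,82]}]' >/dev/null; python3 -c "
from h import *
here()
for p in (172,180,189,198,207,216,225,225): print(p,*go(*lev('R',p,0)))"
```

```text
t 11.38 chassis [-112.2 -100.3] z 30.5 yaw 97.9 F [-0.2  0.7] 0.5 w 0.0002 j6 -0.69
172 [ 1.18  0.08 -0.25] [-0.  -0.  -0.1]
180 [ 1.87 -0.13 -0.25] [-0.  -0.   7.9]
189 [ 2.66 -0.24 -0.25] [-0.  -0.  16.9]
198 [ 3.47 -0.23 -0.25] [-0.  -0.  25.9]
207 [ 4.26 -0.09 -0.25] [-0.  -0.  34.9]
216 [ 5.02  0.17 -0.25] [-0.  -0.  43.9]
225 [ 5.73  0.54 -0.25] [-0.  -0.  52.9]
225 [ 5.73  0.54 -0.25] [-0.  -0.  52.9]
```

```bash
python3 -m crank '[{"delta_pos":[0.7,0,-0.2],"rot":[0,0,0]},{"delta_pos":[1.2,0,-0.2],"rot":[0,0,0]},{"delta_pos":[1.9,-0.1,-0.2],"rot":[0,0,8]},{"delta_pos":[2.65,-0.25,-0.2],"rot":[0,0,17]},{"delta_pos":[3.45,-0.25,-0.2],"rot":[0,0,26]},{"delta_pos":[4.25,-0.1,-0.2],"rot":[0,0,35]},{"delta_pos":[5.0,0.15,-0.2],"rot":[0,0,44]},{"delta_pos":[5.75,0.55,-0.2],"rot":[0,0,53]},{"delta_pos":[5.75,0.55,-0.2],"rot":[0,0,53]}]' >/dev/null; python3 -c "
from h import *
here()
for p in (231,237,243,249,255,261,267,270): print(p,*go(*lev('R',p,0)))"
```

```text
t 12.5 chassis [-113.7  -42.7] z 35.4 yaw 45.1 F [-0.4  0.2] -0.0 w 0.0004 j6 0.33
231 [ 0.44 -0.22  0.24] [ 0.1 -0.   6.1]
237 [ 0.96 -0.33  0.24] [ 0.1 -0.  12.1]
243 [ 1.5  -0.38  0.24] [ 0.1 -0.  18.1]
249 [ 2.04 -0.38  0.24] [ 0.1 -0.1 24.1]
255 [ 2.57 -0.31  0.24] [ 0.1 -0.1 30.1]
261 [ 3.09 -0.2   0.24] [ 0.1 -0.1 36.1]
267 [ 3.6  -0.03  0.24] [ 0.1 -0.1 42.1]
270 [3.85 0.08 0.24] [ 0.1 -0.1 45.1]
```

```bash
python3 -m crank '[{"delta_pos":[0.45,-0.2,0.2],"rot":[0,0,6]},{"delta_pos":[0.95,-0.35,0.2],"rot":[0,0,12]},{"delta_pos":[1.5,-0.4,0.2],"rot":[0,0,18]},{"delta_pos":[2.05,-0.4,0.2],"rot":[0,0,24]},{"delta_pos":[2.6,-0.3,0.2],"rot":[0,0,30]},{"delta_pos":[3.1,-0.2,0.2],"rot":[0,0,36]},{"delta_pos":[3.6,0,0.2],"rot":[0,0,42]},{"delta_pos":[3.8,0.1,0.2],"rot":[0,0,45]},{"delta_pos":[3.8,0.1,0.2],"rot":[0,0,45]}]' >/dev/null; python3 -c "
from h import *
here()"; python3 -m crank '[{"delta_pos":[0.15,0,0],"rot":[0,0,0]},{"delta_pos":[0.3,0,0],"rot":[0,0,0]},{"delta_pos":[0.3,0,0],"rot":[0,0,0]}]' >/dev/null; python3 -c "
from h import *
here()"
```

```text
t 13.62 chassis [-87.4 -16.5] z 32.9 yaw 0.2 F [-5.1  2.3] 3.2 w 0.0001 j6 1.19
t 14.0 chassis [-85.1 -16.3] z 32.8 yaw 0.2 F [-7.4  2.2] 6.6 w 0.0002 j6 1.19
```

```bash
python3 -m crank '[{"delta_pos":[0.15,0,0],"rot":[0,0,0]},{"delta_pos":[0.3,0,0],"rot":[0,0,0]},{"delta_pos":[0.3,0,0],"rot":[0,0,0]}]' >/dev/null; python3 -c "
from h import *
here()"; python3 -m crank '[{"delta_pos":[0.15,0,0],"rot":[0,0,0]},{"delta_pos":[0.15,0,0],"rot":[0,0,0]}]' >/dev/null; python3 -c "
from h import *
here()"
```

```text
t 14.38 chassis [-84.4 -16. ] z 32.5 yaw 0.2 F [-20.4   0.6] 15.1 w -0.0001 j6 1.19
t 14.62 chassis [-84.1 -15.9] z 32.4 yaw 0.3 F [-26.2  -0.5] 18.8 w 0.0001 j6 1.19
```

```bash
python3 -m crank '[{"delta_pos":[-1,0,0],"rot":[0,0,0]},{"delta_pos":[-3,0,0],"rot":[0,0,0]},{"delta_pos":[-5,0,-4],"rot":[0,0,0]},{"delta_pos":[-8,0,-9],"rot":[0,0,0]},{"delta_pos":[-8,1.5,-9],"rot":[0,0,0]},{"delta_pos":[-8,1.5,-9],"rot":[0,0,0]}]' >/dev/null; python3 -c "
from h import *
here();d=shot('wrist');np.save('w5.npy',d,allow_pickle=True)
f=d['frame'];cv2.imwrite('pics/w5c.png',cv2.resize(f[20:220,180:390],None,fx=3,fy=3))"
```

```text
t 15.38 chassis [-158.8  -32.6] z 122.6 yaw 0.0 F [-0.8 -0.4] -0.2 w -0.0 j6 1.1
```

View pics/w5c.png

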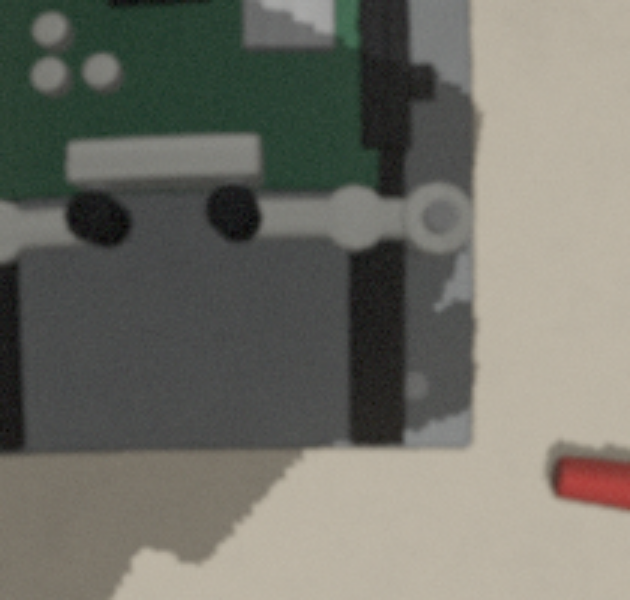

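```bash
python3 -c "
from h import *
d=np.load('w5.npy',allow_pickle=True).item();c,s=np.cos(YAW),np.sin(YAW)
f=lambda p:np.array(p)/3+[180,20]
ch=lambda p,z:((cast(d,f(p),z)[:,:2]-O)@np.array([[c,-s],[s,c]])*1e3).round(1)
print('pivR',ch((440,217),.03),'noseR',ch((355,217),.03),'noseL',ch((2,232),.03),'postsL,R',ch((86,212),.05),ch((229,206),.05),'edge',ch((340,192),.024),ch((30,200),.024))
t=shot('top'); im=t['frame'][195:240,265:335]; cv2.imwrite('pics/top2.png',cv2.resize(im,None,fx=8,fy=8,interpolation=cv2.INTER_CUBIC))
k=shot('side','side2')"
```

```text
pivR [[-67.8 -64.3]] noseR [[-68.3 -44.1]] noseL [[-69.4  41.7]] postsL,R [[-68.1  15.9]] [[-67.9 -15.8]] edge [[-61.5 -40.7]] [[-61.1  36.2]]
```

View pics/top2.png

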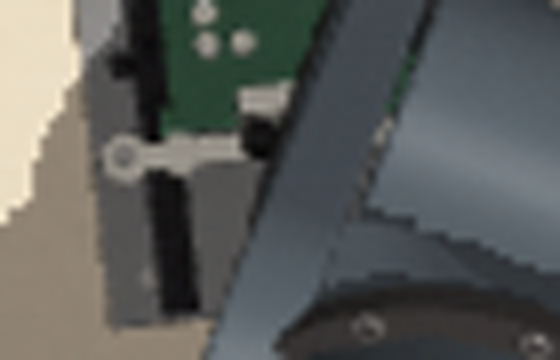

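Both posts measure at chassis (−68, ±16), which is fully closed, and the board's edge is at about −61, home to within measuring error. The top view shows the left lever straight across from its pivot (125,157), and nothing touches the gripper.

```bash
python3 -c "
from bench import manip
print(manip.sign_off())"
```

```text
the job is handed in; nothing more can be done
None
```

The job is handed in: I pushed the green board in until it met the connector, then closed both levers to their stops; the last camera measurement put the board at home within about 1 mm, the arm stood clear at about 15 s of the 61 s allowed, and I saw no sign of anything else being moved.

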